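# Rock the sorter's gate and feed the grinding balls to the left

## Robot

A 6-joint arm with a two-finger parallel gripper is mounted at the origin on the work surface. World frame = base frame: x ahead of the robot, y to its left, z up, the work surface at z = 0. Lengths are in mm, angles in rad, forces in N, time in s.
With the tool pointing down it reaches from about 275 to 750 mm from the base axis. Payload 10.2 kg.
Tool frame: the origin (TCP) lies at the very end of the fingers, on their centre line; the grasp point (between the pads) lies 19 mm behind it; z points along the fingers, y is the line along which they close (so a half turn about z gives the same grasp; the last joint's range is limited). The gripper opens to 85 mm and grips with 20 to 120 N. Pads are 22 mm wide; open, the fingers measure 114 mm over their backs; the gripper's body (76 mm by 85 mm) begins 54 mm behind the grasp point. The pads swing forward as they close: fully open they stand 13 mm farther back than shut.
Start: joints at [0.957, 0.313, 1.498, -0, 1.331, -0.223], TCP at [200, 485.418, 231.294] pointing down, gripper open.
Joint ranges: [-2.94, 2.94], [-0.97, 2.17], [0.19, 2.56], [-1.23, 4.37], [0.02, 3.11], [-2.88, 2.88]. Speed limits (rad/s): [2.39, 2.39, 3.01, 3.14, 3.14, 3.14].

## Interface

Orientations are given as a unit quaternion [w, x, y, z].
In Python, from rig import ctrl, optics gives the robot as it stands. The module is installed in compiled form; this text tells all that it offers.
- The arm moves only by the shell command python3 -m handwheel 'ROWS' [FORCE]. ROWS is JSON, a list that holds one entry, the list of rows, each a list of 5 numbers: the gripper command: -1 is fully open, 1 is shut, values between are in proportion, then the shift along the world's x, y, z in units of 50 mm (1.0 is 50 mm), then the turn about the world's z in units of 8 degrees (1.0 is 8 degrees). In form: [[[gripper, tx, ty, tz, twist], ...]]. A call has 1 to 10 rows; each row shifts and turns the commanded pose from where the row before left it; what a row does not reach is not made up. A row lasts 1/10 s, in which the tool goes at most 50 mm and 8.59 degrees, less where a joint would pass 70% of its speed; a pose out of reach is approached as far as the arm can. A call is refused whole if a number of a shift passes 1 or a number of a turn 1, either way. A call with a gripper value outside its range is refused whole. The fingers move at their own pace and stop on an object; FORCE is the grip in N (left out, the last holds). Time passes only in rows, so rows that do not move let the fingers close. It gives the time, the measured TCP pose, the force, the opening and the grip force at its end, in the units of the state.
- ctrl.sense(): the state, without advancing time (a new reading comes with each control period).
- optics.capture(name): name is "scene" or "top"; returns a dict with "img" (420x560x3 uint8, blue, green, red), "K" (3x3 intrinsics, pixels), "R" (3x3) and "t" (3): a world point X has camera coordinates R X + t. Camera axes: x right, y down, z forward; pixel columns grow to the right and rows downward; lengths in mm; the calibration is good to about 2 mm. A picture is of the moment at which its call begins. There is no depth.
- ctrl.finish_job(): hands the job in; it is judged then, once.
The state is a dict: "time_s": time; "joints": joint angles; "dq": joint speeds; "tau": joint torques, N m; "eef_pos": TCP position; "ee_rot": TCP orientation; "force": force on the tool from outside, world axes, zero at the start; "wrist_torque": the same for the moment, N m; "grip_width": opening from 0.0 (shut) to 1.0 (fully open); "grip_force": force on a finger pad.
Only numpy, scipy, OpenCV 4.12 (cv2) and the standard library are available. Lean on these libraries where they do the work, as an engineer would, in place of code of your own. Each camera call takes 0.05 s, during which the arm holds its last target. There are 200 camera calls.

## Task

The seesaw gate of the ball sorter is tipped towards its right-hand chute (left and right as seen from the robot). First press down the gate's raised left paddle with a fingertip until the gate rocks over its pivot and rests tipped to the left; then push the tab of the feed shutter to the left until it is fully open, so that all four balls roll down the left chute and lie in the left tray. Let the balls roll by themselves without touching or lifting them, and leave the beaker, bottle, jar and screwdriver where they are.

Things in the scene. Friction and masses are not known exactly. Their poses are not given: they have to be found in the camera images.
- sorter: Ball sorter, 530 mm wide, fixed to the bench. Origin: on the bench under the middle of the gate's pivot. Its x axis points from the gate along the feed channel (away from the robot, yaw within 20 degrees), y to the left, z up. The gate's pivot axis runs along x, 68 mm above the bench. Chutes slope down left (y 99 to 165 mm) and right (-y) into trays.
- feed_mouth (a point): Lower end of the aluminium feed channel, middle of its floor: 22 mm along the sorter's x, 120 mm above the bench. From here the channel rises away from the gate (along +x) at 0.2 rad for 165 mm; 35 mm wide over all, walls 24 mm high.
- left_tray (a point): Middle of the floor of the left tray, at y = 214 mm in the sorter's frame, 8 mm above the bench. The tray is 64 mm (x) by 90 mm (y) inside, walls up to 60 mm above the bench.
- gate (a joint): Tilt (rad) of the seesaw gate, a steel trough 190 mm long along y. +0.3: right end down, left end raised (the start); -0.3: left end down. The pivot lies below the trough, so once past level (0) it falls over to the other stop by itself and stays; under 2 N on a paddle moves it. Its walls reach 145 mm above the bench at most (in its middle).
- left_paddle (a point): Centre of the top of the gate's left paddle, a steel plate 54 mm (x) by 40 mm (y), 4 mm thick, on the trough's robot side near its left end. In the sorter's frame x = -50 mm; raised: y = 65 mm, 111 mm above the bench; fully down: y = 78 mm, 67 mm above the bench. It moves with the gate. A like paddle sits at the right end.
- shutter (a joint): Slide of the feed shutter (m): 0 closed (its blade crosses the feed channel and holds the balls back), 0.05 fully open at its end stop. It moves along the sorter's +y (to the left), needs about 1.5 N and stays where it is left; the balls pass once it is nearly fully open.
- shutter_tab (a point): Centre of the shutter's upright tab, a dark steel plate 28 mm (x) by 8 mm (y) by 44 mm high over the feed channel; in the sorter's frame x = 57 mm, y = 0 when closed, 186 mm above the bench (tab from 164 to 208 mm). It moves with the shutter. Beneath it the channel's walls reach 154 mm, rising away from the gate by 2 mm in 10.
- ball0: White ceramic grinding ball, 25 mm across, 50 g; origin at its centre. Number 1 of four in a row behind the shutter in the feed channel (the one nearest the gate).
- ball1: White ceramic grinding ball, 25 mm across, 50 g; origin at its centre. Number 2 of four in a row behind the shutter in the feed channel.
- ball2: White ceramic grinding ball, 25 mm across, 50 g; origin at its centre. Number 3 of four in a row behind the shutter in the feed channel.
- ball3: White ceramic grinding ball, 25 mm across, 50 g; origin at its centre. Number 4 of four in a row behind the shutter in the feed channel.
- beaker: Glass beaker, 54 mm across, 70 mm high, on the bench on the robot's side of one of the trays; origin at the centre of its underside. To be left alone.
- wash_bottle: White plastic bottle, 52 mm across, 130 mm high, on the bench on the robot's side of the other tray; origin at the centre of its underside. To be left alone.
- mill_jar: Closed steel grinding jar, 64 mm across, 70 mm high, on the bench left of the feed channel; origin at the centre of its underside. To be left alone.
- screwdriver: Screwdriver, 180 mm long, lying on the bench right of the feed channel; origin at the underside of its middle. To be left alone.
There are look-alikes about, which are no part of the job. What is shaped like the ball3 but orange or yellow is not meant. What is shaped like the ball1 but brown or purple is not meant.

How it is judged (in metres and radians):
On the way, in this order (a step that is already met when the one before it is completed fails the run):
1. the gate is rocked over to the left while the shutter is still closed (value of joint gate below -0.25 rad and value of joint shutter below 0.012 m), for 0.2 s.
2. the shutter is pushed open with the gate still to the left (value of joint shutter above 0.04 m and value of joint gate below -0.25 rad), for 0.2 s.
At the end, for the whole second after the job is handed in: The gate rests tipped to the left (below -0.25 rad), the shutter is open (over 40 mm of 50) and all four balls lie at rest (under 0.03 m/s) in the left tray (all of step 2 and y of ball0 in the frame of sorter between 0.165 and 0.265 m and x of ball0 in the frame of sorter between -0.036 and 0.036 m and z of each of ball0, ball1, ball2, ball3 in the frame of sorter below 0.055 m and linear speed of each of ball0, ball1, ball2, ball3 below 0.03 m/s and y of ball1 in the frame of sorter between 0.165 and 0.265 m and x of ball1 in the frame of sorter between -0.036 and 0.036 m and y of ball2 in the frame of sorter between 0.165 and 0.265 m and x of ball2 in the frame of sorter between -0.036 and 0.036 m and y of ball3 in the frame of sorter between 0.165 and 0.265 m and x of ball3 in the frame of sorter between -0.036 and 0.036 m); the robot touches nothing.
It fails at once if a ball goes down the right-hand chute (y of any of ball0, ball1, ball2, ball3 in the frame of sorter below -0.1 m).
It fails at once if a ball is touched by the robot (contact force between any of the fingers, the arm and ball0 above 0.5 N or contact force between any of the fingers, the arm and ball1 above 0.5 N or contact force between any of the fingers, the arm and ball2 above 0.5 N or contact force between any of the fingers, the arm and ball3 above 0.5 N).
It fails at once if a ball is lifted (height (world z) of any of ball0, ball1, ball2, ball3 above 0.2 m).
It fails at once if the beaker, bottle, jar or screwdriver is moved by more than 20 mm (distance of any of beaker, wash_bottle, mill_jar, screwdriver from where it was at the start of the episode above 0.02 m).
It also fails if it takes over 48 s, if anything falls off the work surface, if the arm or the gripper's body presses on something with over 40 N, if the wrist force passes 120 N, or if a joint passes its speed limit or range.

## Working session

There is one attempt and no reset: what is moved stays moved. The work goes in short steps, Python scripts to look and compute and a shell command to move; the robot and the scene stay as the last step left them, time stands still between calls to the robot, and variables do not carry over. Pictures are saved under pics/ and viewed, at most 10 in all, crops included, and the job is handed in when it is done.

```bash
mkdir -p pics; python3 - <<'E'
from rig import ctrl, optics
import cv2
for n in ("scene","top"):
    c=optics.capture(n); cv2.imwrite(f"pics/{n}0.png",c["img"]); print(n,c["K"],c["R"],c["t"])
print(ctrl.sense())
E
```

```text
scene [[432.02320128   0.         286.18605826]
 [  0.         432.02320128 202.39064315]
 [  0.           0.           1.        ]] [[ 0.55224485  0.8334858   0.01808444]
 [ 0.65400001 -0.41966582 -0.62941607]
 [-0.51701993  0.35941901 -0.77685801]] [-292.29241471 -257.03162799 1201.4395422 ]
top [[422.79820879   0.         284.78964077]
 [  0.         422.79820879 207.87594021]
 [  0.           0.           1.        ]] [[-0.00938365 -0.99984105  0.0151601 ]
 [-0.98866817  0.00700511 -0.14995389]
 [ 0.14982386 -0.01639542 -0.98857676]] [-3.40640292e-02  5.37090422e+02  8.57974280e+02]
{'time_s': 0.1, 'joints': array([ 9.56625654e-01,  3.13392323e-01,  1.49831880e+00, -2.04265562e-05,
        1.33100013e+00, -2.23381840e-01]), 'dq': array([-0.00129552, -0.00194375, -0.001873  ,  0.00092275, -0.0003966 ,
        0.00189788]), 'tau': array([ 2.22207724e-03, -4.12907445e+01, -2.60139745e+01, -2.29597845e-04,
        3.09717150e-03,  4.01705984e-05]), 'eef_pos': array([199.86205757, 485.23646401, 230.80911232]), 'ee_rot': array([-2.18372211e-04,  1.94151046e-01,  9.80971487e-01, -5.15001788e-04]), 'force': array([-0.4132327 , -0.35704026, -0.33632812]), 'wrist_torque': array([-0.00528284,  0.01522219, -0.00427439]), 'grip_force': 0.0, 'grip_width': 1.0038163206526547}
```

View pics/top0.png

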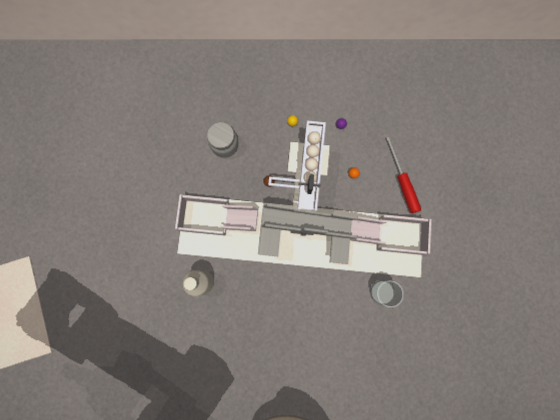

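View pics/scene0.png

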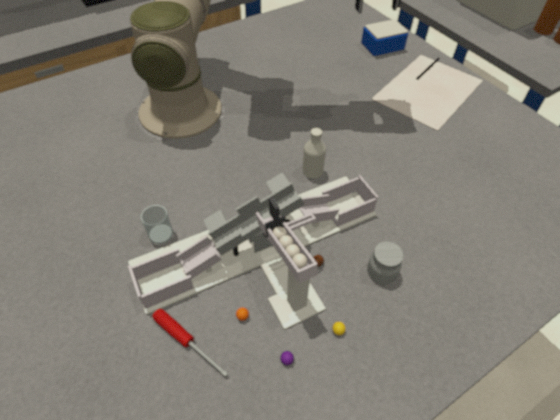

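The top view shows the sorter's left tray at about (203,214), the right tray at (405,234), the tab at (310,184) and the raised left paddle at (270,243). The bottle stands at (195,284) and the beaker at (388,292). I'll enlarge it for precise pixels.

```bash
python3 - <<'E'
import cv2
i=cv2.imread("pics/top0.png")[110:300,170:437]
cv2.imwrite("pics/crop.png",cv2.resize(i,None,fx=2.99,fy=3,interpolation=cv2.INTER_CUBIC))
E
```

```text
(no output)
```

View pics/crop.png

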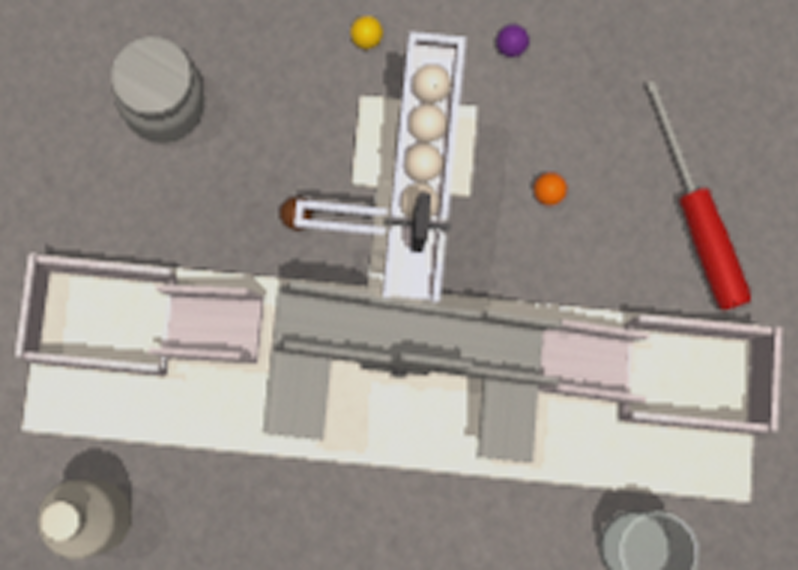

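The crop shows the tray rim's outer corners at (30,256), (17,355), (782,327) and (775,430), the left paddle at (297,395) and the tab top near (424,222). Next I fit x, y and yaw to the tray corners and check the fit against the other points.

```bash
cat > h.py <<'E'
import numpy as np
from rig import ctrl, optics
P=None
def proj(c,X):
    q=c["R"]@np.asarray(X,float)+c["t"]; q=c["K"]@q; return q[:2]/q[2]
def world(p,s):
    c,n=np.cos(p[2]),np.sin(p[2]); return np.array([p[0]+c*s[0]-n*s[1],p[1]+n*s[0]+c*s[1],s[2]])
E
python3 - <<'E'
from h import *
from scipy.optimize import least_squares
c=optics.capture("top")
f=lambda a:np.array([170+(a[0]+.5)/2.99-.5,110+(a[1]+.5)/3-.5])
pts=[(30,256),(17,355),(782,327),(775,430)]
sg=[(1,1),(-1,1),(1,-1),(-1,-1)]
def res(p):
    return np.concatenate([proj(c,world(p,(a*p[3],b*p[4],60)))-f(q) for q,(a,b) in zip(pts,sg)])
r=least_squares(res,[430,0,0,36,265],x_scale=[100,100,.1,10,100]);print(r.x,r.fun.round(2))
p=r.x[:3]; np.save("p.npy",p)
g=lambda u:(((u[0]-170+.5)*2.99).round(0),((u[1]-110+.5)*3).round(0))
for n,s in dict(paddle=(-50,65,111),padout=(-77,65,111),tabtop=(57,0,208),tabbot=(57,0,164),mouth=(22,0,120),chtop=(22+165*.98-24*.2,0,120+33+24),ltray=(0,214,8),pdown=(-50,78,67)).items():
    w=world(p,s);print(n,w.round(1),g(proj(c,w)))
w=ctrl.sense(); print(w["time_s"])
cs=optics.capture("scene")
for s in [(-50,65,111),(57,0,208),(0,265,60),(0,-265,60)]: print(s,proj(cs,world(p,s)).round(0))
# bottle ground-level estimates: back-project top centre of bottle at z=130
def back(c,u,z):
    d=c["R"].T@np.linalg.solve(c["K"],[*u,1]);o=-c["R"].T@c["t"];return o+d*(z-o[2])/d[2]
print(back(c,f((61,521)),130),back(c,f((152,78)),70))
E
```

```text
[ 5.01015847e+02 -4.31803639e+01 -1.04491619e-01  3.51885231e+01
  2.62324697e+02] [ 0.1  -0.29 -0.09  0.24 -0.44  0.28  0.43 -0.23]
paddle [458.1  26.7 111. ] (np.float64(299.0), np.float64(400.0))
padout [431.2  29.5 111. ] (np.float64(295.0), np.float64(442.0))
tabtop [557.7 -49.1 208. ] (np.float64(425.0), np.float64(216.0))
tabbot [557.7 -49.1 164. ] (np.float64(420.0), np.float64(231.0))
mouth [522.9 -45.5 120. ] (np.float64(410.0), np.float64(298.0))
chtop [678.9 -61.8 177. ] (np.float64(438.0), np.float64(35.0))
ltray [523.3 169.7   8. ] (np.float64(106.0), np.float64(322.0))
pdown [459.4  39.6  67. ] (np.float64(282.0), np.float64(403.0))
0.15
(-50, 65, 111) [279. 184.]
(57, 0, 208) [274. 201.]
(0, 265, 60) [369. 184.]
(0, -265, 60) [132. 280.]
[383.23234407 174.01605534 130.        ] [687.22605652 129.86357271  70.        ]
```

The fit agrees with the paddle, tab, channel and tray to within 1–2 px (5 crop pixels at most). Pose: (501, -43), yaw -6°. I'll press the paddle at sorter (-60, 68), which is world (448, 31).

```bash
python3 -m handwheel '[[[1,0.25,-0.455,0,0.1],[1,0.25,-0.455,0,0.1],[1,0.25,-0.455,0,0.1],[1,0.25,-0.455,0,0.1],[1,0.25,-0.455,0,0.1],[1,0.25,-0.455,0,0.1],[1,0.25,-0.455,0,0.1],[1,0.25,-0.455,0,0.1],[1,0.25,-0.455,0,0.1],[1,0.25,-0.455,0,0.1]]]'
python3 -m handwheel '[[[1,0.25,-0.455,0,0.1],[1,0.25,-0.455,0,0.1],[1,0.25,-0.455,0,0.1],[1,0.25,-0.455,0,0.1],[1,0.25,-0.455,0,0.1],[1,0.25,-0.455,0,0.1],[1,0.25,-0.455,0,0.1],[1,0.25,-0.455,0,0.1],[1,0.25,-0.455,0,0.1],[1,0.25,-0.455,0,0.1]]]'
python3 -m handwheel '[[[1,0,0,-0.4,0],[1,0,0,-0.4,0],[1,0,0,-0.4,0],[1,0,0,-0.4,0],[1,0,0,-0.3,0],[1,0,0,0,0],[1,0,0,0,0]]]'
```

```text
time_s: 1.2
eef_pos: [325.3, 256.9, 231.3]
ee_rot: [0.0, 0.125, 0.992, -0.0]
force: [1.7, 0.0, 0.5]
grip_width: 0.003
grip_force: 0.0
time_s: 2.2
eef_pos: [450.3, 29.4, 231.2]
ee_rot: [-0.0, 0.056, 0.998, 0.0]
force: [0.0, -0.1, -0.2]
grip_width: -0.001
grip_force: 0.0
time_s: 2.9
eef_pos: [450.2, 30.4, 136.7]
ee_rot: [0.0, 0.056, 0.998, -0.0]
force: [0.4, -0.8, -0.5]
grip_width: -0.0
grip_force: 0.0
```

```bash
python3 -m handwheel '[[[1,0,0,-0.14,0],[1,0,0,-0.14,0],[1,0,0,-0.14,0],[1,0,0,-0.14,0],[1,0,0.02,-0.14,0],[1,0,0.02,-0.14,0],[1,0,0.02,-0.14,0],[1,0,0.02,-0.14,0]]]'
python3 -m handwheel '[[[1,0,0.02,-0.06,0],[1,0,0,0,0],[1,0,0,0,0],[1,0,0,0,0],[1,0,0,0,0]]]'
python3 - <<'E'
from h import *
import cv2
a=optics.capture("top")["img"][110:300,170:437];b=optics.capture("scene")["img"][150:320,120:387]
cv2.imwrite("pics/press.png",cv2.resize(np.vstack([a,b]),None,fx=1.6,fy=1.6,interpolation=cv2.INTER_CUBIC))
E
```

```text
time_s: 3.7
eef_pos: [449.9, 34.5, 79.7]
ee_rot: [-0.0, 0.056, 0.998, 0.0]
force: [-0.2, 0.8, 0.0]
grip_width: -0.004
grip_force: 0.1
time_s: 4.2
eef_pos: [450.1, 35.4, 77.5]
ee_rot: [0.0, 0.056, 0.998, -0.0]
force: [-0.6, 0.6, 1.1]
grip_width: -0.0
grip_force: 0.0
```

View pics/press.png

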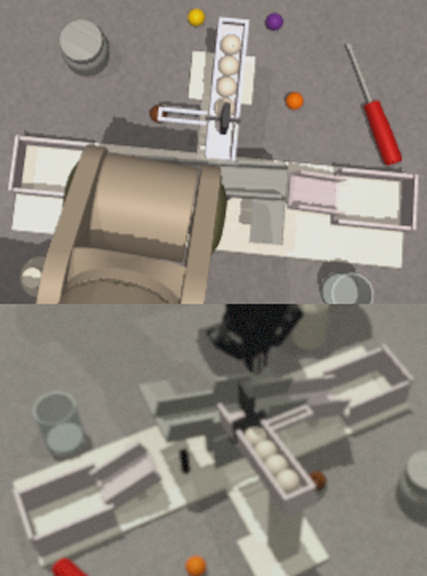

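The right end is now raised, so the gate has rocked to the left; the tab hasn't moved. Now I lift off and go over to the tab's right side, sorter (57, -45), world (553, -94).

```bash
python3 -m handwheel '[[[1,0,0,0.2,0],[1,0,0,0.5,0],[1,0,0,0.5,0],[1,0,0,0.5,0],[1,0,0,0.5,0],[1,0,0,0.5,0],[1,0,0,0.5,0],[1,0,0,0,0]]]'
python3 -m handwheel '[[[1,0.2,-0.26,0,0],[1,0.2,-0.26,0,0],[1,0.2,-0.26,0,0],[1,0.2,-0.26,0,0],[1,0.2,-0.26,0,0],[1,0.2,-0.26,0,0],[1,0.2,-0.26,0,0],[1,0.2,-0.26,0,0],[1,0.2,-0.26,0,0],[1,0.26,-0.24,0,0]]]'
python3 -m handwheel '[[[1,0,0,-0.2,0],[1,0,0,-0.2,0],[1,0,0,-0.2,0],[1,0,0,-0.2,0],[1,0,0,-0.2,0],[1,0,0,-0.1,0],[1,0,0,0,0],[1,0,0,0,0]]]'
python3 - <<'E'
from h import *
import cv2
a=optics.capture("top")["img"][110:300,170:437];b=optics.capture("scene")["img"][150:320,120:387]
cv2.imwrite("pics/tab.png",cv2.resize(np.vstack([a,b]),None,fx=1.6,fy=1.6,interpolation=cv2.INTER_CUBIC))
E
```

```text
time_s: 5.1
eef_pos: [451.1, 35.3, 240.9]
ee_rot: [0.003, 0.056, 0.998, -0.0]
force: [-0.8, 0.1, -0.3]
grip_width: -0.003
grip_force: 0.0
time_s: 6.1
eef_pos: [553.6, -95.2, 236.7]
ee_rot: [-0.001, 0.056, 0.998, 0.0]
force: [-0.1, 0.6, -0.1]
grip_width: -0.003
grip_force: 0.0
time_s: 6.9
eef_pos: [553.1, -93.6, 182.6]
ee_rot: [0.0, 0.056, 0.998, -0.0]
force: [-0.3, -0.5, 0.1]
grip_width: 0.002
grip_force: 0.0
```

View pics/tab.png

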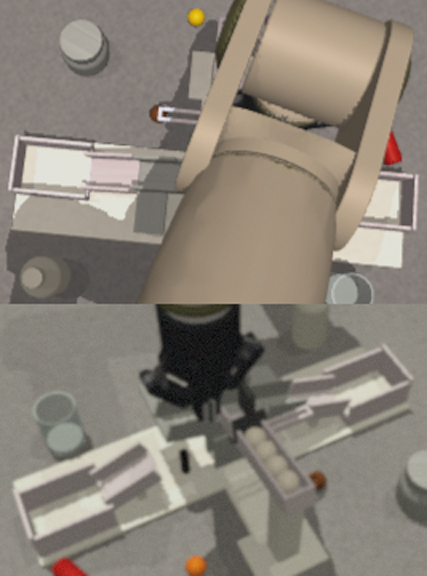

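The fingers stand just right of the tab, which is still closed with the balls behind it, and the gate is to the left. Now I push along the sorter's +y.

```bash
python3 -m handwheel '[[[1,0.012,0.11,0,0],[1,0.012,0.11,0,0],[1,0.012,0.11,0,0],[1,0.012,0.11,0,0],[1,0.012,0.11,0,0],[1,0.012,0.11,0,0],[1,0.012,0.11,0,0],[1,0.012,0.11,0,0],[1,0.012,0.11,0,0],[1,0.012,0.11,0,0]]]'
python3 -m handwheel '[[[1,0.006,0.06,0,0],[1,0.006,0.06,0,0],[1,0.006,0.06,0,0],[1,0.006,0.06,0,0]]]'
```

```text
time_s: 8.0
eef_pos: [559.0, -38.1, 182.3]
ee_rot: [-0.0, 0.056, 0.998, -0.0]
force: [-1.1, -1.3, 0.7]
grip_width: 0.004
grip_force: 0.6
time_s: 8.4
eef_pos: [560.3, -26.4, 182.3]
ee_rot: [0.0, 0.056, 0.998, -0.0]
force: [-1.2, -1.1, 0.4]
grip_width: -0.001
grip_force: 0.6
```

```bash
python3 -m handwheel '[[[1,0.004,0.04,0,0],[1,0.004,0.04,0,0],[1,0.004,0.04,0,0]]]'
python3 -m handwheel '[[[1,0.003,0.03,0,0],[1,0,0.02,0,0],[1,0,0,0,0],[1,0,0,0,0]]]'
python3 - <<'E'
from h import *
import cv2
a=optics.capture("top")["img"][110:300,170:437];b=optics.capture("scene")["img"][150:320,120:387]
cv2.imwrite("pics/push.png",cv2.resize(np.vstack([a,b]),None,fx=1.6,fy=1.6,interpolation=cv2.INTER_CUBIC))
E
```

```text
time_s: 8.7
eef_pos: [560.9, -20.5, 182.3]
ee_rot: [0.0, 0.056, 0.998, -0.0]
force: [0.3, -0.9, -0.1]
grip_width: 0.002
grip_force: 0.5
time_s: 9.1
eef_pos: [560.9, -18.0, 182.2]
ee_rot: [-0.0, 0.056, 0.998, 0.0]
force: [0.4, -0.9, 1.1]
grip_width: -0.003
grip_force: 0.0
```

View pics/push.png

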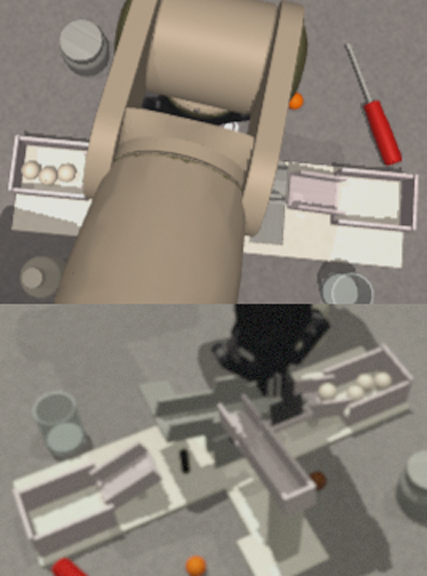

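All four balls are at the left tray (three lying in it, one just arriving) and the channel is empty. I'll nudge until the end stop is felt, then retreat.

```bash
python3 -m handwheel '[[[1,0.003,0.03,0,0],[1,0.003,0.03,0,0],[1,0,0,0,0],[1,0,0,0,0]]]'
python3 -m handwheel '[[[1,-0.01,-0.1,0,0],[1,-0.02,-0.2,0,0],[1,0,0,0.4,0],[1,0,0,0.5,0],[1,0,0,0.6,0],[1,0,0,0.5,0],[1,0,0,0,0]]]'
python3 -m handwheel '[[[1,-0.5,-0.4,0,0],[1,-0.5,-0.4,0,0],[1,-0.5,-0.4,0,0],[1,-0.5,-0.4,0,0],[1,-0.5,-0.4,0,0],[1,-0.5,-0.4,0,0],[1,-0.5,-0.4,0,0],[1,-0.5,-0.4,0,0],[1,0,0,0,0],[1,0,0,0,0]]]'
python3 - <<'E'
from h import *
import cv2
c=optics.capture("top");p=np.load("p.npy")
for s in (40,45,50): print(s,(proj(c,world(p,(57,s,208)))-[170,110])*1.6)
a=c["img"][110:300,170:437];b=optics.capture("scene")["img"][150:320,120:387]
cv2.imwrite("pics/end.png",cv2.resize(np.vstack([a,b]),None,fx=1.6,fy=1.6,interpolation=cv2.INTER_CUBIC))
E
```

```text
time_s: 9.6
eef_pos: [561.1, -16.0, 182.2]
ee_rot: [-0.0, 0.056, 0.998, -0.001]
force: [-0.5, -6.7, 0.1]
grip_width: -0.008
grip_force: 3.2
time_s: 10.3
eef_pos: [560.7, -30.7, 285.8]
ee_rot: [0.003, 0.056, 0.998, -0.001]
force: [0.9, 0.7, -0.2]
grip_width: 0.002
grip_force: 0.0
time_s: 11.3
eef_pos: [359.5, -190.3, 281.9]
ee_rot: [-0.0, 0.057, 0.998, 0.0]
force: [0.3, -0.4, 0.3]
grip_width: 0.001
grip_force: 0.0
40 [190.26489034 110.98608057]
45 [185.6948217  110.54439713]
50 [181.12471093 110.10270961]
```

View pics/end.png

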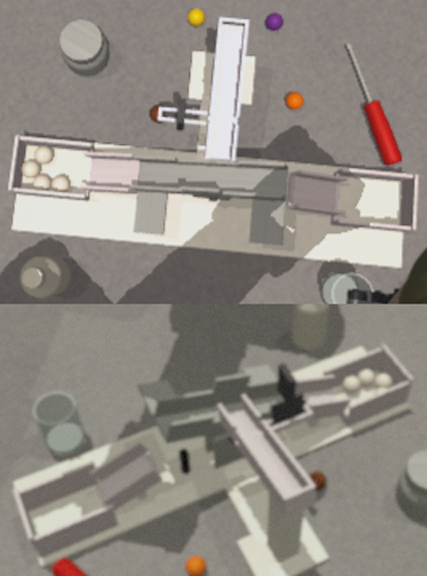

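The four balls lie in the left tray at about (28–62, 155–183). The tab is fully open at (180,112), the gate is down on the left, and the surrounding objects haven't moved. I'll let it settle a second, then hand it in.

```bash
python3 -m handwheel '[[[1,0,0,0,0],[1,0,0,0,0],[1,0,0,0,0],[1,0,0,0,0],[1,0,0,0,0],[1,0,0,0,0],[1,0,0,0,0],[1,0,0,0,0],[1,0,0,0,0],[1,0,0,0,0]]]'
python3 -m handwheel '[[[1,0,0,0,0],[1,0,0,0,0],[1,0,0,0,0],[1,0,0,0,0],[1,0,0,0,0],[1,0,0,0,0],[1,0,0,0,0],[1,0,0,0,0],[1,0,0,0,0],[1,0,0,0,0]]]'
python3 -c "
from rig import ctrl
print(ctrl.finish_job())"
```

```text
time_s: 12.4
eef_pos: [359.7, -190.1, 282.3]
ee_rot: [-0.0, 0.056, 0.998, -0.0]
force: [0.2, 0.0, -0.3]
grip_width: 0.001
grip_force: 0.0
time_s: 13.4
eef_pos: [359.8, -190.1, 282.3]
ee_rot: [-0.0, 0.056, 0.998, 0.0]
force: [0.0, 0.3, -0.7]
grip_width: -0.0
grip_force: 0.0
the job is handed in; nothing more can be done
None
```

The job is handed in at 13.4 s (no verdict was returned): in the last pictures the gate is tipped left, the shutter is fully open, all four balls lie in the left tray and the beaker, bottle, jar and screwdriver look unmoved.

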